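# Tilt-switch trip check on the rocking gauge

## Task

Put the two brass tilt switches, one after the other, into the two bores of the angle gauge. Then take the gauge by its blue handle, set the notch under its foot on the brass stud of the blue block and, keeping it pressed lightly on the stud, rock it sideways until the swinging black pointer settles on the red mark. Finish holding it there: keep hold of the gauge, do not let go or put it down. Leave the can, the spool and the screwdriver alone.

Things in the scene. Friction and masses are not known exactly. Their poses are not given: they have to be found in the camera images.
- gauge: loose pendulum angle gauge, about 0.45 kg, standing on the bench. Origin: centre of its underside; x = normal of the white dial (on the +x side), y along its length, z up. In mm: grey foot block 44 (x) by 170 (y), up to z = 46; a post 18 (x) by 24 (y) rises in the middle to z = 178; dial plate at x 9 to 13, y -42 to 42, z 46 to 112, and y -22 to 22 up to z = 136
- handle (a point): middle of the blue handle, on the gauge at (0, 0, 158 mm): the post's top 40 mm (z 138 to 178 mm), 18 (x) by 24 (y) mm; grip it from above across its 24 mm width, fingers closing along the gauge's y
- notch (a point): middle of the flat roof of the notch under the foot, on the gauge at (0, 0, 8 mm): the point that sits on the stud. The notch is a groove right through along x, 26 mm wide in y, 8 mm deep
- bore_a_floor (a point): centre of the floor of the bore at y = +65 mm on the gauge (x = 0): diameter 23 mm, 30 mm deep, floor at z = 16 mm, mouth at z = 46 mm in the block's top
- bore_b_floor (a point): the same for the bore at y = -65 mm
- pointer (a joint): angle of the black pendulum pointer on the dial, rad; 0 = along the gauge's -z, positive = tip towards the gauge's +y. It swings freely about the dial's pivot (gauge x axis, 130 mm above the underside) and settles plumb in about 1 s: turning the gauge about its own x by -0.2 rad (+y end down) makes it read +0.2
- mark (a joint): angle of the red mark on the dial, counted like the pointer's; stiff, does not move with rocking. Somewhere from 0.14 to 0.34 rad, so always on the +y side
- pointer_tip (a point): tip of the pointer, 66 mm from the pivot; the z axis runs from the tip to the pivot
- mark_tip (a point): the red mark, 9 mm wide by 15 mm long, this point 66 mm from the pivot; the z axis runs towards the pivot
- stud_block: fixed blue block 80 by 80 by 24 mm on the bench with a steel collar (32 mm diameter, up to 46 mm above the bench) and a brass stud. Origin: centre of its underside, on the bench
- stud_top (a point): top of the brass stud, 80 mm above the bench when free; uneven round head 20 mm in diameter
- stud (a joint): how far the sprung stud is pressed down, m: 0 to 0.010; it takes about 1 N to start and 1.2 N more per mm
- switch_1: tilt switch: brass cylinder with a black cap, 20 mm diameter, 65 mm tall, 60 g, standing on the bench; origin at the centre of its foot, z up. Either switch fits either bore; seated, it stands 35 mm out of the bore
- switch_2: the other tilt switch, the same
- switch_1_foot (a point): centre of the foot of switch 1
- switch_2_foot (a point): centre of the foot of switch 2
- can: bystander: red spray can, 60 mm diameter, 140 mm tall, origin at its underside
- spool: bystander: white spool, 60 mm diameter, 55 mm tall, origin at its underside
- screwdriver: bystander: yellow screwdriver lying on the bench, about 200 mm long

How it is judged:
By the outcome, as a careful person would: the job done as asked, in the order asked, and still so for the second after the job is handed in, while the arm keeps its last pose, push and grip.
It also fails if it takes over 72 s, if anything falls off the work surface, if the arm or the gripper's body presses on something with over 40 N, if the wrist force passes 120 N, or if a joint passes its speed limit or range.

## Robot

A 6-joint arm with a two-finger parallel gripper is mounted at the origin on the work surface. World frame = base frame: x ahead of the robot, y to its left, z up, the work surface at z = 0. Lengths are in mm, angles in rad, forces in N, time in s.
With the tool pointing down it reaches from about 300 to 775 mm from the base axis. Payload 14.6 kg.
Tool frame: the origin (TCP) lies midway between the tips of the shut fingers; the grasp point (between the pads) lies behind it (manip.grip_depth is the z of the grasp point in the tool frame, in mm); z points along the fingers, y is the line along which they close (so a half turn about z gives the same grasp; the last joint's range is limited). The gripper opens to 94 mm and grips with 3 to 60 N. Pads are 16 mm wide; open, the fingers measure 119 mm over their backs; the gripper's body (75 mm by 177 mm) begins 78 mm behind the grasp point.
Start: joints at [-1.302, 0.3, 1.521, -0, 1.321, -0.067], TCP at [181.231, -519.273, 205.446] pointing down, gripper open.
Joint ranges: [-3.03, 3.03], [-0.79, 2.21], [0.23, 2.52], [-1.04, 4.18], [0, 3.07], [-2.55, 2.55]. Speed limits (rad/s): [2.22, 2.22, 2.57, 3.14, 3.14, 3.14].

## Interface

Orientations are given as [roll, pitch, yaw] about the fixed x, y, z axes, in that order (R = Rz(yaw) Ry(pitch) Rx(roll)).
In Python, from cell import manip gives the robot as it stands.
- The arm moves only by the shell command python3 nudge.py FILE [OPENING] [FORCE], which reads ROWS from the file FILE. ROWS is one flat JSON list of numbers that holds 1 to 5 rows one after another, with no inner brackets; each row has 6 numbers: dx, dy, dz in mm, then a rotation vector rx, ry, rz in rad; each row is the pose to reach, as a shift and turn from the pose commanded when the command began, along the tool's axes at that moment; what a row does not reach only later rows make up. A row lasts 1/10 s, in which the tool goes at most 50 mm and 0.15 rad, less where a joint would pass 70% of its speed; a pose out of reach is approached as far as the arm can. OPENING is the finger opening in mm, set as the command begins (- or left out keeps the last). The fingers move at their own pace and stop on an object; FORCE is the grip in N (left out, the last holds). Time passes only in rows, so rows that do not move let the fingers close. It prints the time, the measured TCP pose, the force, the opening and the grip force at its end. Input that does not fit is refused with a message, and nothing moves.
- manip.read_state(): the state, without advancing time (a new reading comes with each control period).
- manip.camera(name): name is "scene" or "side" or "wrist"; returns (picture, depth): 384x512x3 uint8, red, green, blue; 384x512 float32, mm along the optical axis (not along the pixel's ray), 0 where there is no reading.
- manip.camera_info(name): a dict with "K" (3x3 intrinsics, pixels), "rvec" (rotation vector, rad) and "tvec" (3), from world to camera coordinates, as OpenCV has them; the wrist camera has in their place "mount" (4x4, takes a point from camera to tool coordinates, whose origin is the TCP and whose axes are the flange's). Camera axes: x right, y down, z forward; pixel columns grow to the right and rows downward; lengths in mm; the calibration is good to about 2 mm. A picture is of the moment at which its call begins: read the wrist's pose just before it. camera_info takes no time and is no camera call.
- manip.sign_off(): hands the job in; it is judged then, once.
The state is a dict: "clock": time; "joints": joint angles; "qd": joint speeds; "effort": joint torques, N m; "eef_pos": TCP position; "eef_rot": TCP orientation; "wrist_force": force on the tool from outside, world axes, zero at the start; "moment": the same for the moment, N m; "finger_gap": finger opening in mm; "finger_force": force on a finger pad.
Only numpy, scipy, OpenCV 4.12 (cv2) and the standard library are available. Lean on these libraries where they do the work, as an engineer would, in place of code of your own. Each camera call takes 0.05 s, during which the arm holds its last target. There are 200 camera calls.

## Working session

There is one attempt and no reset: what is moved stays moved. The work goes in short steps, Python scripts to look and compute and a shell command to move; the robot and the scene stay as the last step left them, time stands still between calls to the robot, and variables do not carry over. Pictures are saved under pics/ and viewed, at most 11 in all, crops included, and the job is handed in when it is done.

```bash
ls; mkdir -p pics
python3 - <<'E'
from cell import manip
import cv2,numpy as np
print(manip.grip_depth, manip.read_state())
ims=[]
for n in("scene","side"):
    p,d=manip.camera(n); np.save(f"pics/{n}_d.npy",d); np.save(f"pics/{n}_p.npy",p)
    cv2.imwrite(f"pics/{n}0.png",p[:,:,::-1]); i=manip.camera_info(n); print(n,i)
print(manip.camera_info("wrist"))
E
```

```text
cell.py
nudge.py
pics
-18.8 {'clock': 0.0, 'joints': array([-1.30156508e+00,  3.00459175e-01,  1.52158857e+00, -2.43991677e-06,
        1.32069540e+00, -6.66263218e-02]), 'qd': array([-5.09760396e-04, -1.34090539e-03,  1.15182678e-03, -5.65575578e-05,
       -6.15222782e-04, -2.80324044e-04]), 'effort': array([ 5.29989265e-04, -5.31807411e+01, -3.52730799e+01,  7.07955030e-02,
        2.43837159e-02, -8.14231430e-05]), 'eef_pos': array([ 181.1807529 , -519.0204069 ,  204.88970156]), 'eef_rot': array([-3.14044456e+00, -7.42382948e-05,  3.35858134e-01]), 'wrist_force': array([5.43386314e-01, 3.50689050e-04, 4.01252261e-02]), 'moment': array([0.05744384, 0.0809024 , 0.03708869]), 'finger_force': 0.0, 'finger_gap': 93.89151814434206}
scene {'K': array([[364.75637113,   0.        , 257.41692295],
       [  0.        , 364.75637113, 195.83833256],
       [  0.        ,   0.        ,   1.        ]]), 'rvec': array([ 1.92636918,  1.11600158, -0.61044628]), 'tvec': array([-225.09908907, -115.11128931, 1412.14699761])}
side {'K': array([[477.1219614 ,   0.        , 255.08453441],
       [  0.        , 477.1219614 , 195.63504725],
       [  0.        ,   0.        ,   1.        ]]), 'rvec': array([ 0.70301076, -2.63630793,  1.14268989]), 'tvec': array([ 416.07263393,  240.92246074, 1226.33121841])}
{'K': array([[296.09474859,   0.        , 254.99022206],
       [  0.        , 296.09474859, 191.93854021],
       [  0.        ,   0.        ,   1.        ]]), 'mount': array([[ 3.87200956e-04, -9.64184303e-01, -2.65232879e-01,
         7.67736439e+01],
       [ 9.99999924e-01,  3.63274256e-04,  1.39264755e-04,
        -6.59821276e-01],
       [-3.79246141e-05, -2.65232913e-01,  9.64184371e-01,
        -1.79068561e+02],
       [ 0.00000000e+00,  0.00000000e+00,  0.00000000e+00,
         1.00000000e+00]])}
```

View pics/scene0.png

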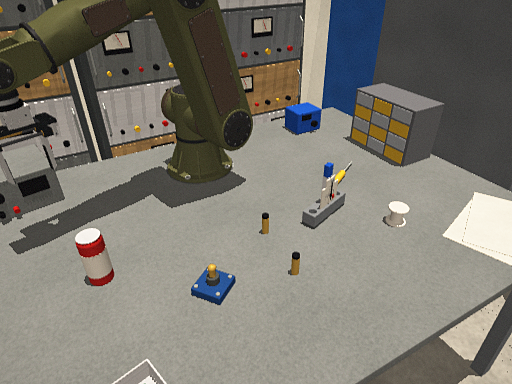

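View pics/side0.png

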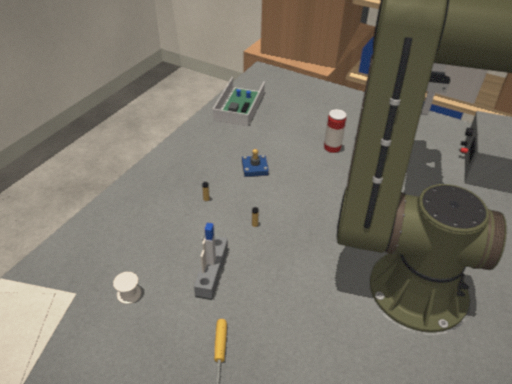

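Scene view: switches at (265,223) and (295,263), gauge handle at (328,168), stud at (212,268), can at (95,257), spool at (397,213). Side view: the same switches at (255,217) and (206,191), handle at (210,230), stud at (255,155), and the screwdriver at (221,345).

```bash
cat > h.py <<'E'
from cell import manip
import cv2,numpy as np
from scipy.spatial.transform import Rotation as R
def cam(n,st=None):
    i=manip.camera_info(n); T=np.eye(4)   # camera->world
    if n=="wrist":
        W=np.eye(4); W[:3,:3]=R.from_euler('xyz',st['eef_rot']).as_matrix(); W[:3,3]=st['eef_pos']
        T=W@i['mount']
    else:
        Rm=cv2.Rodrigues(i['rvec'])[0]; T[:3,:3]=Rm.T; T[:3,3]=-Rm.T@i['tvec']
    return i['K'],T
def cloud(K,T,d):
    v,u=np.mgrid[:d.shape[0],:d.shape[1]]
    c=np.stack([(u-K[0,2])/K[0,0]*d,(v-K[1,2])/K[1,1]*d,d],-1)
    return c@T[:3,:3].T+T[:3,3]
def tri(obs): # [(K,T,u,v)]
    A=np.zeros((3,3));b=np.zeros(3);rs=[]
    for K,T,u,v in obs:
        r=T[:3,:3]@np.linalg.inv(K)@[u,v,1]; r/=np.linalg.norm(r); P=np.eye(3)-np.outer(r,r)
        A+=P;b+=P@T[:3,3];rs.append((P,T[:3,3]))
    x=np.linalg.solve(A,b); return x,[np.linalg.norm(P@(x-o)) for P,o in rs]
def proj(K,T,p):
    c=T[:3,:3].T@(np.asarray(p)-T[:3,3]); return (K@c)[:2]/c[2]
def snap(n):
    s=manip.read_state(); p,d=manip.camera(n); K,T=cam(n,s); return p,d,K,T,s
def to_tool(s,v): return R.from_euler('xyz',s['eef_rot']).inv().apply(v)
E
python3 - <<'E'
from h import *
np.set_printoptions(precision=1,suppress=True)
C={n:cam(n) for n in("scene","side")}
def mask(n):
    p=np.load(f"pics/{n}_p.npy").astype(int);h=cv2.cvtColor(p.astype(np.uint8),cv2.COLOR_RGB2HSV);X=cloud(*C[n],np.load(f"pics/{n}_d.npy"));return p,h,X
for n in C:
    p,h,X=mask(n)
    H,S,V=[h[...,k].astype(int) for k in range(3)]
    ok=(X[...,0]>150)&(X[...,0]<900)&(abs(X[...,1])<600)&(X[...,2]>6)&(X[...,2]<220)
    for nm,m in (("obj",ok),("brass",ok&(H>12)&(H<30)&(S>120)&(V>80)),("blue",ok&(H>100)&(H<130)&(S>120)),("black",ok&(V<45)&(X[...,2]<80))):
        N,L,st,ce=cv2.connectedComponentsWithStats(m.astype(np.uint8))
        for k in range(1,N):
            if st[k,4]>(60 if nm=="obj" else 8):
                q=X[L==k]; print(n,nm,st[k,4],ce[k],"mean",q.mean(0),"lo",np.percentile(q,3,0),"hi",np.percentile(q,97,0))
E
```

```text
scene obj 642 [230.1 138.3] mean [216.3  39.4 193.6] lo [162.4 -25.1 159.5] hi [235.9 116.5 218.3]
scene obj 1334 [325.7 197.2] mean [489.6 222.8  63.9] lo [346.4 138.3  10.4] hi [529.5 408.6 171.4]
scene obj 418 [396.9 212.9] mean [632.6 377.7  37.2] lo [603.6 356.8   6.5] hi [655.3 405.9  57.7]
scene obj 137 [265. 222.] mean [477.3  14.4  41. ] lo [466.6   7.7   8.5] hi [483.3  24.   67. ]
scene obj 1464 [ 94.3 255.8] mean [ 439.  -434.    89.2] lo [ 404.4 -461.3   11.9] hi [ 450.8 -406.7  141.7]
scene obj 169 [295.1 262.2] mean [656.7  -4.1  42.2] lo [646.1 -10.6   8.4] hi [662.3   6.2  66.6]
scene obj 1053 [213. 284.] mean [ 607.8 -206.3   28.7] lo [ 564.9 -248.5    8.5] hi [ 645.8 -159.9   75.9]
scene obj 608 [140.2 373.9] mean [ 749.6 -415.7   35. ] lo [ 737.8 -453.7    7.6] hi [ 787.5 -384.9   51.7]
scene brass 74 [339.8 175.1] mean [356.8 394.6  22.6] lo [333.2 365.1  13.4] hi [378.7 424.9  27.8]
scene brass 96 [265.1 225. ] mean [478.5  13.8  31.2] lo [470.2   7.6   7.5] hi [483.3  23.5  54.8]
scene brass 108 [294.9 265.8] mean [658.1  -5.1  31.4] lo [649.6 -10.7   7.4] hi [
[... 1987 characters left out ...]
 mean [ 858.4 -540.5   30.1] lo [ 849.3 -555.3   17.6] hi [ 873.5 -533.6   40.9]
side blue 24 [247.9  93.8] mean [ 819.4 -549.5   30. ] lo [ 811.3 -571.3   13.1] hi [ 840.5 -541.2   41.4]
side blue 275 [254.7 167.1] mean [ 585.8 -188.8   22.2] lo [ 550.4 -229.8    8.6] hi [ 628.9 -156.2   29.4]
side blue 106 [208.9 230.3] mean [480.9 224.2 169.6] lo [473.6 211.  148.3] hi [490.2 231.  181.4]
side black 30 [244.5 107.7] mean [ 787.6 -469.3   22.6] lo [ 776.5 -494.4   16.6] hi [ 798.  -451.    26.5]
side black 12 [205.  184.5] mean [648.3   0.   64.9] lo [643.8  -6.2  59.3] hi [652.4   5.8  67.6]
side black 14 [254.7 210.5] mean [468.7  20.5  65.8] lo [464.8  15.1  61.8] hi [474.1  25.6  68.9]
```

```bash
echo '[33, -33, -6, 0, 0, 0, 66, -66, -12, 0, 0, 0, 99, -99, -18, 0, 0, 0, 131, -132, -24, 0, 0, 0, 163, -165, -32, 0, 0, 0]' > rows.txt && python3 nudge.py rows.txt 60
echo '[33, -33, -6, 0, 0, 0, 66, -66, -12, 0, 0, 0, 99, -99, -18, 0, 0, 0, 131, -132, -24, 0, 0, 0, 163, -165, -32, 0, 0, 0]' > rows.txt && python3 nudge.py rows.txt
echo '[33, -33, -6, 0, 0, 0, 66, -66, -12, 0, 0, 0, 99, -99, -18, 0, 0, 0, 131, -132, -24, 0, 0, 0, 163, -165, -32, 0, 0, 0]' > rows.txt && python3 nudge.py rows.txt
echo '[0, 0, 0, 0, 0, 0, 0, 0, 0, 0, 0, 0, 0, 0, 0, 0, 0, 0]' > rows.txt && python3 nudge.py rows.txt
python3 - <<'E'
from h import *
np.set_printoptions(precision=1,suppress=True)
p,d,K,T,s=snap("wrist"); cv2.imwrite("pics/w1.png",p[:,:,::-1]); np.savez("pics/w1.npz",p=p,d=d,K=K,T=T)
print(s['joints'],s['eef_pos'],s['eef_rot'],T)
X=cloud(K,T,d)
for p_ in [(480,220,180),(472,16,65),(651,-2,65)]: print(proj(K,T,p_))
E
```

```text
clock: 0.6
eef_pos: [281.0, -307.9, 237.3]
eef_rot: [-3.141, 0.0, 0.335]
wrist_force: [1.0, -0.5, 0.5]
finger_gap: 60.7
finger_force: 0.0
clock: 1.1
eef_pos: [380.4, -98.4, 269.6]
eef_rot: [-3.141, 0.0, 0.336]
wrist_force: [0.4, -1.4, 0.4]
finger_gap: 59.6
finger_force: 0.0
clock: 1.6
eef_pos: [480.1, 111.3, 301.3]
eef_rot: [-3.142, 0.001, 0.336]
wrist_force: [0.4, -0.7, 0.5]
finger_gap: 60.0
finger_force: 0.0
clock: 1.9
eef_pos: [479.5, 108.5, 301.1]
eef_rot: [3.142, 0.001, 0.335]
wrist_force: [0.1, -0.3, 1.0]
finger_gap: 60.2
finger_force: 0.0
[ 0.1  0.1  1.5 -0.   1.5  1.4] [479.5 108.5 301.1] [3.1 0.  0.3] [[  0.3  -0.9  -0.3 551.9]
 [ -0.9  -0.3  -0.1 134.4]
 [  0.    0.3  -1.  480.2]
 [  0.    0.    0.    1. ]]
[151.8 150.9]
[313.7 191.9]
[378.4  71.7]
```

View pics/w1.png

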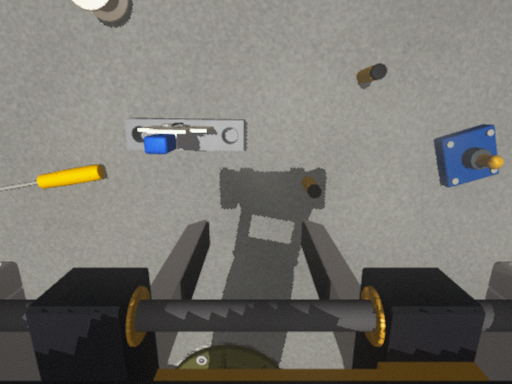

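Wrist view: gauge foot spans (127,119)–(243,150) with the dial on the upper (robot-far) side, bores at about (137,133) and (231,134), blue handle (158,144), switch caps at (313,190) and (378,71), stud at (495,162), screwdriver (70,177).

Run:
```python
from h import *
np.set_printoptions(precision=2,suppress=True)
w=np.load("pics/w1.npz");p,d,K,T=w['p'],w['d'],w['K'],w['T'];X=cloud(K,T,d)
h=cv2.cvtColor(p,cv2.COLOR_RGB2HSV).astype(int);H,S,V=h[...,0],h[...,1],h[...,2]
near=(np.hypot(X[...,0]-485,X[...,1]-220)<120)
print("bench z",np.median(X[200:220,60:100,2]))
top=near&(abs(X[...,2]-46)<6)
q=X[top];r=cv2.minAreaRect(q[:,:2].astype(np.float32));print("foot top z",np.median(q[:,2]),r,len(q))
m=near&(H>100)&(H<130)&(S>120);q=X[m];print("blue z pct",np.percentile(q[:,2],[5,50,95]));t=q[q[:,2]>np.percentile(q[:,2],95)-4];print("handle top",t.mean(0),cv2.minAreaRect(t[:,:2].astype(np.float32)))
# cap tops
def capw(c,rad,zlo,zhi):
    m=(np.hypot(X[...,0]-c[0],X[...,1]-c[1])<rad)&(X[...,2]>zlo)&(X[...,2]<zhi)
    v,u=np.nonzero(m);q=X[m];return q,np.array([u.mean(),v.mean()])
for nm,c,z in(("s1",(472,16),65),("s2",(651,-2),65),("stud",(597,-201),80)):
    q,uv=capw(c,25,z-5,z+8);print(nm,len(q),q.mean(0),uv,cv2.minEnclosingCircle(q[:,:2].astype(np.float32)))
# triangulate cap top centres (pixels: topmost ellipse centres)
C={n:cam(n) for n in("scene","side")}
def pix(n,c,zlo,zhi):
    Xs=cloud(*C[n],np.load(f"pics/{n}_d.npy"));m=(np.hypot(Xs[...,0]-c[0],Xs[...,1]-c[1])<30)&(Xs[...,2]>zlo)&(Xs[...,2]<zhi);v,u=np.nonzero(m);return u.mean(),v.min(),v.mean()
for nm,c,z in(("s1",(472,16),65),("s2",(651,-2),65),("stud",(597,-201),80)):
    q,uv=capw(c,25,z-4,z+8);o=[(K,T,*uv)]
    for n in C:
        u,v0,_=pix(n,c,z-15,z+10);o.append((*C[n],u,v0+2))
    print(nm,"tri",tri(o),"pairs",[tri([o[0],o[k]])[0] for k in(1,2)],tri(o[1:])[0])
cv2.imwrite("pics/w1c.png",cv2.resize(p[90:170,100:270,::-1],None,fx=4.5,fy=4.5,interpolation=cv2.INTER_CUBIC))
```

```text
bench z -0.4650888771324446
foot top z 45.643320393983004 ((486.5682373046875, 220.9925537109375), (44.0081672668457, 169.45144653320312), 18.0975284576416) 2059
blue z pct [150.69 176.9  178.66]
handle top [488.21 217.14 183.87] ((497.3503112792969, 169.95794677734375), (54.455631256103516, 118.2518081665039), 32.16366958618164)
s1 147 [473.46  16.62  64.39] [313.65 190.71] ((473.1098327636719, 16.112558364868164), 9.91987419128418)
s2 206 [652.04  -0.86  64.51] [377.79  70.6 ] ((652.2664184570312, -1.4714395999908447), 10.040728569030762)
stud 122 [ 596.69 -200.42   77.73] [496.26 161.67] ((596.56689453125, -200.69830322265625), 9.603361129760742)
s1 tri (array([472.2 ,  16.25,  65.79]), [np.float64(1.364948099841192), np.float64(0.7487982259316083), np.float64(1.953754020417337)]) pairs [array([473.36,  16.76,  66.31]), array([472.16,  15.24,  64.49])] [471.37  16.22  65.98]
s2 tri (array([650.64,  -1.34,  67.64]), [np.float64(1.4897874222506247), np.float64(1.0606600681059768), np.float64(2.52142090495693)]) pairs [array([651.48,  -0.46,  67.18]), array([649.49,  -0.63,  69.6 ])] [650.26  -2.    67.69]
stud tri (array([ 594.56, -201.55,   76.63]), [np.float64(2.325989377897357), np.float64(0.8837636322875841), np.float64(2.5119277139187375)]) pairs [array([ 596.46, -200.99,   78.31]), array([ 597.62, -210.85,   67.28])] [ 592.66 -201.02   76.02]
```

View pics/w1c.png

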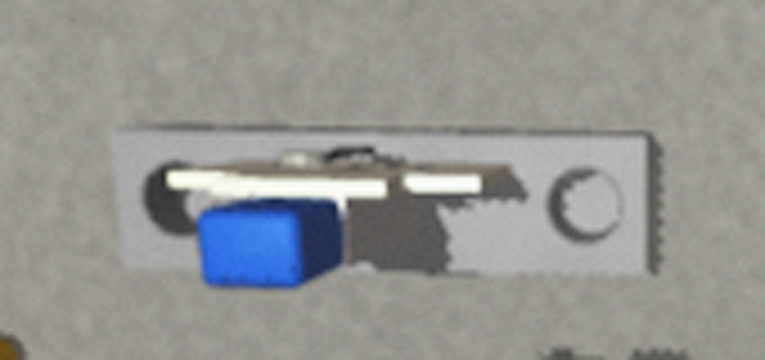

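Gauge: centre (486.6, 221.0), yaw 0.316, foot 44×169.5, top z 45.6, matching the text. The bores come out at A (466.4, 282.8) and B (506.8, 159.2). Switch tops are at z ≈ 65 and the stud at ≈ 78. Next I go over switch 1 and turn the tool so the fingers close along gauge x, which clears the handle.

```bash
echo '[-7, 17, 36, 0, 0, -0.141, -15, 34, 72, 0, 0, -0.282, -22, 51, 108, 0, 0, -0.423, -30, 68, 144, 0, 0, -0.564, -37, 85.5, 181, 0, 0, -0.705]' > rows.txt && python3 nudge.py rows.txt 60 10 >/dev/null
echo '[0, 0, 0, 0, 0, -0.141, 0, 0, 0, 0, 0, -0.282, 0, 0, 0, 0, 0, -0.423, 0, 0, 0, 0, 0, -0.564, 0, 0, 0, 0, 0, -0.705]' > rows.txt && python3 nudge.py rows.txt >/dev/null
echo '[0, 0, 0, 0, 0, -0.141, 0, 0, 0, 0, 0, -0.141, 0, 0, 0, 0, 0, -0.141, 0, 0, 0, 0, 0, -0.141]' > rows.txt && python3 nudge.py rows.txt
cat >> h.py <<'E'
np.set_printoptions(precision=2,suppress=True)
def cap(c,z,rad=25):
    p,d,K,T,s=snap("wrist");X=cloud(K,T,d);m=(np.hypot(X[...,0]-c[0],X[...,1]-c[1])<rad)&(abs(X[...,2]-z)<6)
    q=X[m]; print("state",s['eef_pos'],s['eef_rot'],s['joints'])
    if len(q):
        c2=np.array(cv2.minEnclosingCircle(q[:,:2].astype(np.float32))[0]); e=np.r_[c2,z]-s['eef_pos']
        print("cap",len(q),q.mean(0),cv2.minEnclosingCircle(q[:,:2].astype(np.float32)),"tool delta",to_tool(s,e))
    return p
E
python3 - <<'E'
from h import *
p=cap((472.8,16.3),65); cv2.imwrite("pics/w2.png",p[:,:,::-1])
E
```

```text
clock: 3.35
eef_pos: [472.9, 16.0, 120.5]
eef_rot: [3.141, 0.0, 1.883]
wrist_force: [-0.2, -0.1, -0.4]
finger_gap: 59.9
finger_force: 0.0
state [472.95  15.95 120.55] [3.14 0.   1.88] [-0.04  0.22  1.83  0.    1.09 -0.36]
cap 439 [471.67  16.26  64.51] ((471.8507080078125, 15.643121719360352), 9.889802932739258) tool delta [ 0.04 -1.15 55.55]
```

```bash
echo '[0, -0.7, 30, 0, 0, 0, 0, -0.7, 60, 0, 0, 0, 0, -0.7, 82.5, 0, 0, 0, 0, -0.7, 82.5, 0, 0, 0]' > rows.txt && python3 nudge.py rows.txt 60 15
echo '[0, 0, 0, 0, 0, 0, 0, 0, 0, 0, 0, 0, 0, 0, 0, 0, 0, 0, 0, 0, 0, 0, 0, 0, 0, 0, 0, 0, 0, 0]' > rows.txt && python3 nudge.py rows.txt 10 15
echo '[0, 0, 0, 0, 0, 0, 0, 0, 0, 0, 0, 0]' > rows.txt && python3 nudge.py rows.txt
```

```text
clock: 3.8
eef_pos: [470.8, 16.1, 35.7]
eef_rot: [-3.137, -0.002, 1.885]
wrist_force: [0.4, 0.7, 0.2]
finger_gap: 60.1
finger_force: 0.0
clock: 4.3
eef_pos: [472.6, 16.1, 38.4]
eef_rot: [3.141, 0.0, 1.887]
wrist_force: [0.9, -0.2, 0.4]
finger_gap: 23.0
finger_force: 0.0
clock: 4.5
eef_pos: [472.6, 16.1, 38.2]
eef_rot: [3.141, 0.0, 1.887]
wrist_force: [0.2, -0.5, 5.2]
finger_gap: 19.3
finger_force: 15.0
```

```bash
echo '[0, 0, -45, 0, 0, 0, 25, 15, -92, 0, 0, 0, 65, 40, -92, 0, 0, 0, 100, 61, -92, 0, 0, 0, 125.4, 77, -92, 0, 0, 0]' > rows.txt && python3 nudge.py rows.txt
echo '[0, 0, 0, 0, 0, 0, 0, 0, 0, 0, 0, 0, 0, 0, 0, 0, 0, 0]' > rows.txt && python3 nudge.py rows.txt
cat >> h.py <<'E'
def foot():
    p,d,K,T,s=snap("wrist");X=cloud(K,T,d)
    m=(np.hypot(X[...,0]-486.6,X[...,1]-221)<115)&(abs(X[...,2]-46)<6)
    m=cv2.morphologyEx(m.astype(np.uint8),cv2.MORPH_OPEN,np.ones((5,5)))>0
    q=X[m];r=cv2.minAreaRect(q[:,:2].astype(np.float32)); print("foot",len(q),np.median(q[:,2]),r)
    print("state",s['eef_pos'],s['eef_rot'],s['finger_gap'],s['finger_force'])
    return p,r,s
def gy(r):
    pts=cv2.boxPoints(r); e=[pts[1]-pts[0],pts[2]-pts[1]]; v=max(e,key=np.linalg.norm); v=v/np.linalg.norm(v); return v if v[1]>0 else -v
E
python3 - <<'E'
from h import *
p,r,s=foot(); cv2.imwrite("pics/w3.png",p[:,:,::-1]); v=gy(r)
for k in(65,-65):
    b=np.array(r[0])+k*v; print(k,b,"tool delta",to_tool(s,np.r_[b,54]-s['eef_pos']),"yaw",np.arctan2(v[1],v[0]))
E
```

```text
clock: 5.0
eef_pos: [506.7, 161.4, 130.2]
eef_rot: [3.141, -0.0, 1.888]
wrist_force: [-0.1, -0.4, -0.6]
finger_gap: 19.7
finger_force: 15.0
clock: 5.3
eef_pos: [506.4, 158.4, 129.8]
eef_rot: [-3.141, 0.0, 1.886]
wrist_force: [0.8, 0.5, 0.4]
finger_gap: 19.5
finger_force: 15.0
foot 5581 45.72782695273355 ((485.6413879394531, 219.52569580078125), (44.05719757080078, 170.1351318359375), 18.343597412109375)
state [506.38 158.39 129.76] [-3.14  0.    1.89] 19.52973177217018 14.999883379787207
65 [465.18 281.22] tool delta [129.56  -1.02  75.75] yaw 1.8909526
-65 [506.1  157.83] tool delta [-0.44 -0.4  75.76] yaw 1.8909526
```

View pics/w3.png

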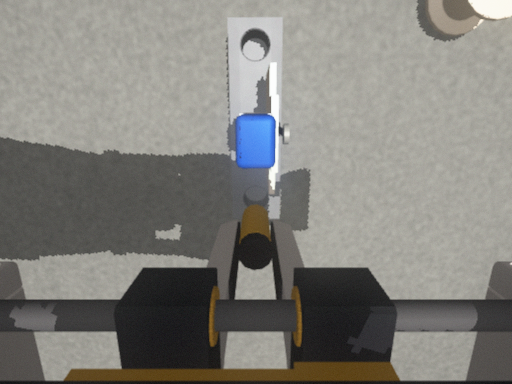

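Wrist view: the switch is held upright at (256,250), bore B just ahead at (256,193), bore A at (255,45), handle (256,140). I'll measure the held cap in the same camera to cancel the calibration bias.

```bash
cat >> h.py <<'E'
def held():
    p,d,K,T,s=snap("wrist");X=cloud(K,T,d)
    Rm=R.from_euler('xyz',s['eef_rot']); t=(X.reshape(-1,3)-s['eef_pos'])@Rm.as_matrix(); t=t.reshape(X.shape)
    m=(abs(t[...,0])<16)&(abs(t[...,1])<16)&(t[...,2]<-10)&(t[...,2]>-45)&(p.max(-1)<70)
    q=t[m]; zt=np.percentile(q[:,2],10); q=q[q[:,2]<zt+3]
    print("held cap tool",len(q),"top",zt,cv2.minEnclosingCircle(q[:,:2].astype(np.float32)),np.percentile(q,[2,98],0).tolist())
E
python3 - <<'E'
from h import *
held()
E
```

```text
held cap tool 144 top -33.183029923990865 ((1.6848939657211304, -0.24525365233421326), 13.53565502166748) [[-6.553191375874169, -11.443091032241012, -44.92762708514871], [9.51427494536356, 10.567015210313917, -30.60725833585283]]
```

```bash
echo '[-0.3, 0, 20, 0, 0, 0, -0.3, 0, 42, 0, 0, 0, -0.3, 0, 42, 0, 0, 0, -0.3, 0, 42, 0, 0, 0]' > rows.txt && python3 nudge.py rows.txt
echo '[0, 0, 3, 0, 0, 0, 0, 0, 6, 0, 0, 0, 0, 0, 8, 0, 0, 0, 0, 0, 10, 0, 0, 0, 0, 0, 10, 0, 0, 0]' > rows.txt && python3 nudge.py rows.txt
```

```text
clock: 5.8
eef_pos: [506.8, 158.5, 88.5]
eef_rot: [-3.141, -0.0, 1.886]
wrist_force: [0.5, 0.1, -0.3]
finger_gap: 19.5
finger_force: 15.0
clock: 6.3
eef_pos: [506.6, 158.9, 77.8]
eef_rot: [-3.141, -0.0, 1.887]
wrist_force: [-0.0, 0.5, -1.1]
finger_gap: 19.2
finger_force: 15.0
```

Foot at z ≈ 40, inside the bore with no contact force. Lower to the floor.

```bash
echo '[0, 0, 4, 0, 0, 0, 0, 0, 8, 0, 0, 0, 0, 0, 12, 0, 0, 0, 0, 0, 16, 0, 0, 0, 0, 0, 20, 0, 0, 0]' > rows.txt && python3 nudge.py rows.txt
echo '[0, 0, 1, 0, 0, 0, 0, 0, 2, 0, 0, 0, 0, 0, 3, 0, 0, 0, 0, 0, 3, 0, 0, 0]' > rows.txt && python3 nudge.py rows.txt
```

```text
clock: 6.8
eef_pos: [506.6, 158.9, 57.5]
eef_rot: [-3.141, -0.0, 1.887]
wrist_force: [0.3, -0.1, -0.3]
finger_gap: 19.4
finger_force: 15.0
clock: 7.2
eef_pos: [506.7, 158.9, 54.9]
eef_rot: [3.142, -0.0, 1.887]
wrist_force: [0.4, 0.5, -0.8]
finger_gap: 19.7
finger_force: 15.0
```

```bash
echo '[0, 0, 0, 0, 0, 0, 0, 0, 0, 0, 0, 0, 0, 0, 0, 0, 0, 0]' > rows.txt && python3 nudge.py rows.txt 40
echo '[0, 0, -35, 0, 0, 0, 0, 0, -70, 0, 0, 0, -20, 10, -70, 0, 0, 0, -60, 28, -70, 0, 0, 0, -100, 46, -70, 0, 0, 0]' > rows.txt && python3 nudge.py rows.txt 60
echo '[-40, 18, 0, 0, 0, 0, -80, 35, 0, 0, 0, 0, -97, 42, 0, 0, 0, 0, -97, 42, 0, 0, 0, 0, -97, 42, 0, 0, 0, 0]' > rows.txt && python3 nudge.py rows.txt
python3 - <<'E'
from h import *
p=cap((651.5,-1.1),65); cv2.imwrite("pics/w4.png",p[:,:,::-1])
cap((506.7,158.9),81)
E
```

```text
clock: 7.5
eef_pos: [506.8, 158.9, 55.1]
eef_rot: [3.141, 0.0, 1.887]
wrist_force: [-0.5, -0.2, 0.8]
finger_gap: 38.5
finger_force: 0.0
clock: 8.0
eef_pos: [582.4, 77.5, 125.6]
eef_rot: [3.141, 0.0, 1.888]
wrist_force: [1.3, -0.5, 0.9]
finger_gap: 60.1
finger_force: 0.0
clock: 8.5
eef_pos: [651.2, -0.7, 124.6]
eef_rot: [-3.141, -0.0, 1.886]
wrist_force: [0.4, -0.5, -0.8]
finger_gap: 60.0
finger_force: 0.0
state [651.15  -0.7  124.61] [-3.14 -0.    1.89] [-0.06  0.59  1.29  0.    1.26 -0.37]
cap 426 [651.39  -1.46  64.44] ((651.6880493164062, -2.094374179840088), 9.978198051452637) tool delta [-1.52  0.11 59.61]
state [651.    -0.19 124.85] [-3.14 -0.    1.89] [-0.06  0.59  1.29  0.    1.26 -0.37]
```

```bash
echo '[-1.3, 0.6, 30, 0, 0, 0, -1.3, 0.6, 60, 0, 0, 0, -1.3, 0.6, 86.7, 0, 0, 0, -1.3, 0.6, 86.7, 0, 0, 0]' > rows.txt && python3 nudge.py rows.txt 60 15 >/dev/null
echo '[0, 0, 0, 0, 0, 0, 0, 0, 0, 0, 0, 0, 0, 0, 0, 0, 0, 0, 0, 0, 0, 0, 0, 0, 0, 0, 0, 0, 0, 0]' > rows.txt && python3 nudge.py rows.txt 10 15 >/dev/null
echo '[0, 0, 0, 0, 0, 0, 0, 0, 0, 0, 0, 0]' > rows.txt && python3 nudge.py rows.txt
```

```text
clock: 9.7
eef_pos: [652.7, -2.1, 38.6]
eef_rot: [3.141, 0.0, 1.887]
wrist_force: [-0.4, 1.4, 3.5]
finger_gap: 19.5
finger_force: 15.0
```

```bash
echo '[0, 0, -45, 0, 0, 0, 0, 0, -90, 0, 0, 0, 20, -5, -135, 0, 0, 0, 45, -12, -175, 0, 0, 0, 80, -21, -202, 0, 0, 0]' > rows.txt && python3 nudge.py rows.txt 
echo '[45, -12, 0, 0, 0, 0, 90, -24, 0, 0, 0, 0, 135, -36, 0, 0, 0, 0, 180, -48, 0, 0, 0, 0, 225, -60, 0, 0, 0, 0]' > rows.txt && python3 nudge.py rows.txt 
echo '[23.4, -7.9, 35, 0, 0, 0, 23.4, -7.9, 80, 0, 0, 0, 23.4, -7.9, 110, 0, 0, 0, 23.4, -7.9, 110, 0, 0, 0, 23.4, -7.9, 110, 0, 0, 0]' > rows.txt && python3 nudge.py rows.txt
python3 - <<'E'
from h import *
p,r,s=foot(); cv2.imwrite("pics/w5.png",p[:,:,::-1]); v=gy(r)
b=np.array(r[0])+65*v; print(b,"tool delta",to_tool(s,np.r_[b,54]-s['eef_pos']))
E
```

```text
clock: 10.2
eef_pos: [607.7, 67.4, 243.1]
eef_rot: [3.139, 0.001, 1.885]
wrist_force: [0.3, 0.1, -0.6]
finger_gap: 19.4
finger_force: 15.0
clock: 10.7
eef_pos: [479.4, 264.0, 240.3]
eef_rot: [3.142, -0.0, 1.887]
wrist_force: [0.9, -0.1, -0.7]
finger_gap: 19.5
finger_force: 15.0
clock: 11.2
eef_pos: [466.3, 282.5, 131.2]
eef_rot: [3.141, -0.0, 1.887]
wrist_force: [0.4, -0.8, -0.2]
finger_gap: 19.4
finger_force: 15.0
foot 1544 45.67248504276449 ((479.3206481933594, 239.8390350341797), (43.793460845947266, 128.58279418945312), 18.94702911376953)
state [466.34 282.55 131.21] [ 3.14 -0.    1.89] 19.39088428530486 14.998766854405403
[458.22 301.32] tool delta [20.36 -1.92 77.21]
```

View pics/w5.png

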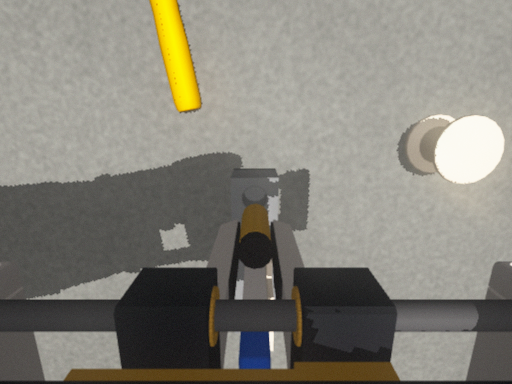

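Wrist view: switch over bore A (255,193), which appears just as bore B did before; the screwdriver (175,60) and spool (450,145) are clear.

```bash
echo '[-0.5, -0.3, 20, 0, 0, 0, -0.5, -0.3, 43, 0, 0, 0, -0.5, -0.3, 43, 0, 0, 0, -0.5, -0.3, 43, 0, 0, 0]' > rows.txt && python3 nudge.py rows.txt >/dev/null
echo '[0, 0, 3, 0, 0, 0, 0, 0, 6, 0, 0, 0, 0, 0, 8, 0, 0, 0, 0, 0, 10, 0, 0, 0, 0, 0, 10, 0, 0, 0]' > rows.txt && python3 nudge.py rows.txt
```

```text
clock: 12.15
eef_pos: [465.8, 281.9, 77.1]
eef_rot: [-3.141, 0.0, 1.887]
wrist_force: [-0.2, 0.6, -0.9]
finger_gap: 19.5
finger_force: 15.0
```

```bash
echo '[0, 0, 5, 0, 0, 0, 0, 0, 10, 0, 0, 0, 0, 0, 15, 0, 0, 0, 0, 0, 20, 0, 0, 0, 0, 0, 22.3, 0, 0, 0]' > rows.txt && python3 nudge.py rows.txt
echo '[0, 0, 0, 0, 0, 0, 0, 0, 0, 0, 0, 0, 0, 0, 0, 0, 0, 0]' > rows.txt && python3 nudge.py rows.txt 40
echo '[0, 0, -35, 0, 0, 0, 0, 0, -80, 0, 0, 0, 0, 0, -125, 0, 0, 0, 0, 0, -170, 0, 0, 0, 0, 0, -195, 0, 0, 0]' > rows.txt && python3 nudge.py rows.txt 60
echo '[-13, 0, 0, 0, 0, 0.145, -26, 0, 0, 0, 0, 0.29, -39, 0, 0, 0, 0, 0.435, -52, 0, 0, 0, 0, 0.58, -64.8, 0.2, 0, 0, 0, 0.725]' > rows.txt && python3 nudge.py rows.txt
echo '[0, 0, 0, 0, 0, 0.145, 0, 0, 0, 0, 0, 0.29, 0, 0, 0, 0, 0, 0.435, 0, 0, 0, 0, 0, 0.58, 0, 0, 0, 0, 0, 0.725]' > rows.txt && python3 nudge.py rows.txt
echo '[0, 0, 0, 0, 0, 0.117, 0, 0, 0, 0, 0, 0.117, 0, 0, 0, 0, 0, 0.117, 0, 0, 0, 0, 0, 0.117]' > rows.txt && python3 nudge.py rows.txt
python3 - <<'E'
from h import *
p,d,K,T,s=snap("wrist");cv2.imwrite("pics/w6.png",p[:,:,::-1]);np.savez("pics/w6.npz",p=p,d=d,K=K,T=T)
X=cloud(K,T,d);h=cv2.cvtColor(p,cv2.COLOR_RGB2HSV).astype(int)
m=(h[...,0]>100)&(h[...,0]<130)&(h[...,1]>120)&(np.hypot(X[...,0]-486,X[...,1]-220)<40)&(abs(X[...,2]-178)<8)
q=X[m];r=cv2.minAreaRect(q[:,:2].astype(np.float32));print(s['eef_pos'],s['eef_rot'],len(q),np.median(q[:,2]),r,to_tool(s,np.r_[r[0],178]-s['eef_pos']))
m=(np.hypot(X[...,0]-486,X[...,1]-220)<115)&(abs(X[...,2]-81)<6);
for c in((506.7,158.9),(465.8,281.9)):
    q=X[m&(np.hypot(X[...,0]-c[0],X[...,1]-c[1])<16)];print(c,len(q),q.mean(0) if len(q) else 0)
E
```

```text
clock: 12.65
eef_pos: [465.7, 281.8, 54.4]
eef_rot: [-3.141, 0.0, 1.887]
wrist_force: [-2.7, -1.2, 18.4]
finger_gap: 19.7
finger_force: 15.0
clock: 12.95
eef_pos: [465.9, 281.9, 55.0]
eef_rot: [3.142, -0.0, 1.887]
wrist_force: [0.0, 0.4, 0.5]
finger_gap: 38.6
finger_force: 0.0
clock: 13.45
eef_pos: [466.3, 282.2, 254.0]
eef_rot: [3.137, -0.001, 1.887]
wrist_force: [0.4, 0.3, 0.1]
finger_gap: 59.8
finger_force: 0.0
clock: 13.95
eef_pos: [486.3, 219.9, 250.1]
eef_rot: [3.141, -0.0, 1.156]
wrist_force: [0.9, -0.2, -0.5]
finger_gap: 60.2
finger_force: 0.0
clock: 14.45
eef_pos: [486.1, 220.4, 250.0]
eef_rot: [-3.142, -0.0, 0.431]
wrist_force: [-0.6, -0.1, 0.1]
finger_gap: 59.8
finger_force: 0.0
clock: 14.85
eef_pos: [486.2, 220.4, 250.0]
eef_rot: [3.142, -0.0, 0.323]
wrist_force: [0.7, -0.1, 0.7]
finger_gap: 60.0
finger_force: 0.0
[486.16 220.38 249.98] [ 3.14 -0.    0.32] 505 177.37156304768027 ((487.2122802734375, 219.8690643310547), (17.25069236755371, 22.452903747558594), 18.17201805114746) [ 0.83  0.81 71.98]
(506.7, 158.9) 219 [507.5  159.46  80.34]
(465.8, 281.9) 219 [466.34 281.64  80.35]
```

View pics/w6.png

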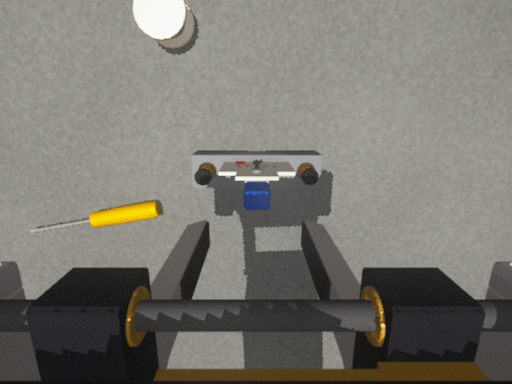

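Wrist view: both switches seated (caps at (204,175) and (309,175), tops at z 80.3). Red mark at about (241,163) and the pointer at (257,163), both visible from this camera. Now grip the handle and lift.

```bash
echo '[0.5, 0.3, 40, 0, 0, 0, 0.5, 0.3, 80, 0, 0, 0, 0.5, 0.3, 109, 0, 0, 0, 0.5, 0.3, 109, 0, 0, 0]' > rows.txt && python3 nudge.py rows.txt 60 45 
echo '[0, 0, 0, 0, 0, 0, 0, 0, 0, 0, 0, 0, 0, 0, 0, 0, 0, 0, 0, 0, 0, 0, 0, 0, 0, 0, 0, 0, 0, 0]' > rows.txt && python3 nudge.py rows.txt 15 45
echo '[0, 0, 0, 0, 0, 0, 0, 0, 0, 0, 0, 0, 0, 0, 0, 0, 0, 0]' > rows.txt && python3 nudge.py rows.txt
echo '[0, 0, -10, 0, 0, 0, 0, 0, -40, 0, 0, 0, 0, 0, -80, 0, 0, 0, 0, 0, -110, 0, 0, 0, 0, 0, -110, 0, 0, 0]' > rows.txt && python3 nudge.py rows.txt
echo '[0, 0, 0, 0, 0, 0, 0, 0, 0, 0, 0, 0, 0, 0, 0, 0, 0, 0]' > rows.txt && python3 nudge.py rows.txt
python3 - <<'E'
from h import *
p,d,K,T,s=snap("wrist");cv2.imwrite("pics/w7.png",cv2.resize(p[80:230,130:390,::-1],None,fx=3,fy=3,interpolation=cv2.INTER_CUBIC));np.savez("pics/w7.npz",p=p,d=d,K=K,T=T,pos=s['eef_pos'],rot=s['eef_rot'])
print(s)
E
```

```text
clock: 15.3
eef_pos: [485.1, 219.6, 137.6]
eef_rot: [3.141, 0.006, 0.321]
wrist_force: [0.5, 0.7, 0.7]
finger_gap: 60.0
finger_force: 0.0
clock: 15.8
eef_pos: [487.1, 220.1, 141.6]
eef_rot: [3.141, -0.001, 0.32]
wrist_force: [1.8, -3.8, -4.1]
finger_gap: 23.7
finger_force: 44.9
clock: 16.1
eef_pos: [487.0, 220.1, 141.3]
eef_rot: [3.141, -0.001, 0.32]
wrist_force: [1.2, -4.2, 5.6]
finger_gap: 23.6
finger_force: 45.0
clock: 16.6
eef_pos: [487.5, 220.9, 254.7]
eef_rot: [-3.141, -0.006, 0.32]
wrist_force: [0.2, 0.2, -6.6]
finger_gap: 23.8
finger_force: 45.0
clock: 16.9
eef_pos: [486.2, 220.1, 249.1]
eef_rot: [3.142, 0.003, 0.32]
wrist_force: [-0.9, -0.4, -5.6]
finger_gap: 24.1
finger_force: 45.0
{'clock': 16.9, 'joints': array([0.36, 0.23, 1.5 , 0.  , 1.41, 1.61]), 'qd': array([-0.  , -0.  , -0.01, -0.  ,  0.  , -0.  ]), 'effort': array([  0.08, -53.78, -38.96,   0.05,  -0.13,   0.  ]), 'eef_pos': array([486.18, 220.11, 249.13]), 'eef_rot': array([3.14, 0.  , 0.32]), 'wrist_force': array([-0.92, -0.44, -5.56]), 'moment': array([-0.05,  0.07,  0.02]), 'finger_force': 44.982590675354004, 'finger_gap': 24.05570510451411}
```

View pics/w7.png

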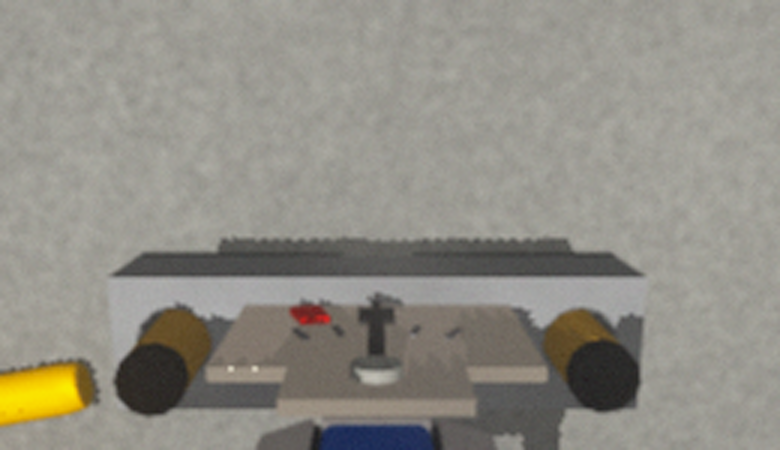

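Crop: red mark at (310,315), pointer tip "T" at (376,315), pivot knob at (377,370). The gauge hangs upright in the grip. I'll compute the angle and carry it to just short of the stud to measure the stud close up.

```bash
echo '[-8, 24, 0, 0, 0, 0, -19, 57, 0, 0, 0, 0, -32, 94, 0, 0, 0, 0, -45, 132, 0, 0, 0, 0, -57, 170, 0, 0, 0, 0]' > rows.txt && python3 nudge.py rows.txt >/dev/null
echo '[-13, 38, 0, 0, 0, 0, -26, 76, 0, 0, 0, 0, -39, 114, 0, 0, 0, 0, -52, 152, 0, 0, 0, 0, -65, 190, 0, 0, 0, 0]' > rows.txt && python3 nudge.py rows.txt >/dev/null
echo '[-11, 33, 0, 0, 0, 0, -19, 57, 0, 0, 0, 0, -24, 71, 0, 0, 0, 0, -25, 75, 0, 0, 0, 0, -25, 75, 0, 0, 0, 0]' > rows.txt && python3 nudge.py rows.txt >/dev/null
echo '[0, 0, 0, 0, 0, 0, 0, 0, 0, 0, 0, 0, 0, 0, 0, 0, 0, 0, 0, 0, 0, 0, 0, 0, 0, 0, 0, 0, 0, 0]' > rows.txt && python3 nudge.py rows.txt
cat >> h.py <<'E'
def dial(p,K,save=None,px=14.0,zu=141.0):
    # pixel -> tool coords on the plane tool x = px ; gauge underside at tool z = zu
    M=manip.camera_info("wrist")['mount']; o=M[:3,3]
    def on(u,v):
        r=M[:3,:3]@np.linalg.inv(K)@[u,v,1]; return o+r*(px-o[0])/r[0]
    def px_of(y,z):
        c=M[:3,:3].T@(np.array([px,y,z])-o); return (K@c)[:2]/c[2]
    h=cv2.cvtColor(p,cv2.COLOR_RGB2HSV).astype(int); H,S,V=h[...,0],h[...,1],h[...,2]
    win=np.zeros(H.shape,bool); u0,v0=px_of(-45,zu-50); u1,v1=px_of(45,zu-140); win[int(min(v0,v1))-3:int(max(v0,v1))+6,int(u0):int(u1)]=1
    out={}
    for n,m in(("red",win&((H<8)|(H>172))&(S>140)&(V>70)),("black",win&(V<48))):
        N,L,st,ce=cv2.connectedComponentsWithStats(m.astype(np.uint8))
        for k in range(1,N):
            if st[k,4]>=4: print(n,st[k],ce[k],"tool y,z",on(*ce[k])[1:])
    if save: cv2.imwrite(save,cv2.resize(p[80:230,130:390,::-1],None,fx=3,fy=3,interpolation=cv2.INTER_CUBIC))
E
python3 - <<'E'
from h import *
w=np.load("pics/w7.npz");dial(w['p'],w['K'])
p,d,K,T,s=snap("wrist");X=cloud(K,T,d);np.savez("pics/w8.npz",p=p,d=d,K=K,T=T)
print("now",s['eef_pos'],s['eef_rot'],proj(K,T,(597,-201,80)));dial(p,K)
Y=X-np.array([597,-201,0])
for lo,hi in((70,90),(74,90),(46-6,52)):
    m=(np.hypot(Y[...,0],Y[...,1])<22)&(X[...,2]>lo)&(X[...,2]<hi);q=X[m]
    if len(q)>3: print(lo,len(q),q.mean(0),np.percentile(q[:,2],98),cv2.minEnclosingCircle(q[:,:2].astype(np.float32)))
m=(np.hypot(Y[...,0],Y[...,1])<65)&(abs(X[...,2]-24)<4);q=X[m];print("block",len(q),cv2.minAreaRect(q[:,:2].astype(np.float32)))
cv2.imwrite("pics/w8.png",p[:,:,::-1])
E
```

```text
clock: 18.95
eef_pos: [484.0, -238.7, 251.0]
eef_rot: [3.142, -0.0, 0.32]
wrist_force: [-0.6, 0.8, -6.2]
finger_gap: 23.6
finger_force: 45.0
red [227 182  13   6  59] [233.1  184.75] tool y,z [-19.81  72.83]
black [319 196   6  19  78] [322.17 204.33] tool y,z [45.99 16.73]
now [ 484.   -238.69  251.01] [ 3.14 -0.    0.32] [255.37  70.63]
red [227 182  13   6  59] [232.8  184.58] tool y,z [-20.12  73.45]
black [319 195   6  17  70] [322.09 203.3 ] tool y,z [46.45 19.1 ]
70 265 [ 596.03 -203.29   76.64] 80.47465968160908 ((596.674072265625, -203.0749969482422), 10.258074760437012)
74 229 [ 596.31 -203.01   77.31] 80.55734109556047 ((596.8351440429688, -202.72634887695312), 9.778678894042969)
40 290 [ 593.6  -204.51   45.32] 46.95643089037973 ((596.5330810546875, -203.39881896972656), 15.843573570251465)
block 3460 ((596.5662231445312, -203.38546752929688), (79.89669036865234, 80.09394073486328), 36.411102294921875)
```

View pics/w8.png

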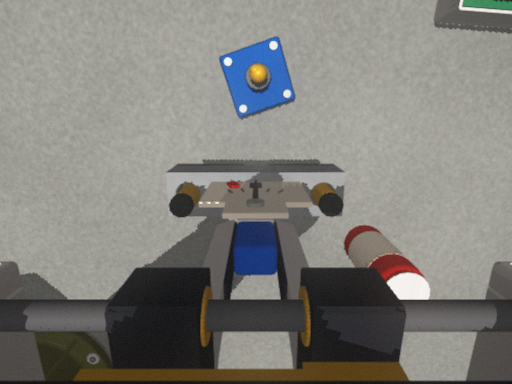

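Wrist view: stud at (258,74) and the can at (390,265), clear of the gauge. Measured stud (596.6, -203.2, 80.5), mark ≈ 0.31 rad. Move over the stud, then lower gently.

```bash
echo '[20, 0.3, 0, 0, 0, 0, 50, 0.8, 0, 0, 0, 0, 80, 1.2, 0, 0, 0, 0, 105, 1.5, 0, 0, 0, 0, 118, 1.7, 0, 0, 0, 0]' > rows.txt && python3 nudge.py rows.txt >/dev/null
echo '[0, 0, 0, 0, 0, 0, 0, 0, 0, 0, 0, 0, 0, 0, 0, 0, 0, 0, 0, 0, 8, 0, 0, 0, 0, 0, 18, 0, 0, 0]' > rows.txt && python3 nudge.py rows.txt 
echo '[0, 0, 6, 0, 0, 0, 0, 0, 11, 0, 0, 0, 0, 0, 15, 0, 0, 0, 0, 0, 15, 0, 0, 0, 0, 0, 15, 0, 0, 0]' > rows.txt && python3 nudge.py rows.txt
python3 - <<'E'
from h import *
for i in range(3):
    s=manip.read_state();p,_=manip.camera("wrist");print(s['eef_pos'],s['wrist_force'],s['joints'])
E
```

```text
clock: 20.0
eef_pos: [596.3, -203.7, 232.7]
eef_rot: [3.141, -0.001, 0.319]
wrist_force: [0.2, 0.2, -6.8]
finger_gap: 23.4
finger_force: 45.0
clock: 20.5
eef_pos: [596.6, -203.4, 218.1]
eef_rot: [3.141, -0.0, 0.32]
wrist_force: [0.4, -0.6, -5.7]
finger_gap: 23.9
finger_force: 45.0
[ 596.58 -203.44  218.12] [ 0.37 -0.6  -5.72] [-0.39  0.47  1.25 -0.    1.41  0.86]
[ 596.61 -203.47  218.29] [-0.6   0.04 -5.57] [-0.39  0.47  1.25 -0.    1.41  0.86]
[ 596.62 -203.47  218.32] [ 0.54  0.4  -5.09] [-0.39  0.47  1.25  0.    1.41  0.86]
```

```bash
echo '[0, 0, 1, 0, 0, 0, 0, 0, 2, 0, 0, 0, 0, 0, 3, 0, 0, 0, 0, 0, 4, 0, 0, 0, 0, 0, 4, 0, 0, 0]' > rows.txt && python3 nudge.py rows.txt
echo '[0, 0, 1, 0, 0, 0, 0, 0, 2, 0, 0, 0, 0, 0, 2, 0, 0, 0, 0, 0, 2, 0, 0, 0]' > rows.txt && python3 nudge.py rows.txt
echo '[0, 0, 1, 0, 0, 0, 0, 0, 2, 0, 0, 0, 0, 0, 2, 0, 0, 0, 0, 0, 2, 0, 0, 0]' > rows.txt && python3 nudge.py rows.txt
```

```text
clock: 21.15
eef_pos: [596.4, -203.4, 213.7]
eef_rot: [-3.141, 0.0, 0.32]
wrist_force: [0.2, -0.6, -6.8]
finger_gap: 24.0
finger_force: 45.0
clock: 21.55
eef_pos: [596.6, -203.4, 212.1]
eef_rot: [3.141, -0.0, 0.32]
wrist_force: [-1.3, 0.6, -4.5]
finger_gap: 23.9
finger_force: 45.0
clock: 21.95
eef_pos: [596.6, -203.4, 210.1]
eef_rot: [3.141, -0.0, 0.32]
wrist_force: [-0.3, -0.2, -2.4]
finger_gap: 23.8
finger_force: 45.0
```

```bash
echo '[0, 0, 1, 0, 0, 0, 0, -4, 1.1, -0.03, 0, 0, 0, -8, 1.2, -0.06, 0, 0, 0, -12, 1.5, -0.09, 0, 0, 0, -15.9, 2, -0.12, 0, 0]' > rows.txt && python3 nudge.py rows.txt
echo '[0, -4, 0.1, -0.03, 0, 0, 0, -8, 0.2, -0.06, 0, 0, 0, -12.2, 0.5, -0.09, 0, 0, 0, -16.2, 1, -0.12, 0, 0, 0, -16.2, 1, -0.12, 0, 0]' > rows.txt && python3 nudge.py rows.txt
python3 - <<'E'
from h import *
s=manip.read_state();print(s['joints'])
E
```

```text
clock: 22.45
eef_pos: [591.4, -187.9, 208.2]
eef_rot: [3.018, -0.0, 0.32]
wrist_force: [-0.6, -0.1, -1.0]
finger_gap: 23.9
finger_force: 45.0
clock: 22.95
eef_pos: [586.3, -172.1, 204.9]
eef_rot: [2.9, 0.0, 0.321]
wrist_force: [-1.2, 0.9, -1.7]
finger_gap: 23.9
finger_force: 45.0
[-0.26  0.37  1.45 -0.22  1.2   1.06]
```

```bash
echo '[0, -4, 0.1, -0.03, 0, 0, 0, -8.2, 0.2, -0.06, 0, 0, 0, -8.2, 0.2, -0.06, 0, 0, 0, -8.2, 0.2, -0.06, 0, 0, 0, -8.2, 0.2, -0.06, 0, 0]' > rows.txt && python3 nudge.py rows.txt
echo '[0, 0, 0, 0, 0, 0, 0, 0, 0, 0, 0, 0, 0, 0, 0, 0, 0, 0, 0, 0, 0, 0, 0, 0, 0, 0, 0, 0, 0, 0]' > rows.txt && python3 nudge.py rows.txt >/dev/null
echo '[0, 0, 0, 0, 0, 0, 0, 0, 0, 0, 0, 0, 0, 0, 0, 0, 0, 0, 0, 0, 0, 0, 0, 0, 0, 0, 0, 0, 0, 0]' > rows.txt && python3 nudge.py rows.txt
python3 - <<'E'
from h import *
p,d,K,T,s=snap("wrist");dial(p,K);np.savez("pics/w9.npz",p=p,d=d,K=K,T=T)
cv2.imwrite("pics/w9.png",cv2.resize(p[150:220,190:320,::-1],None,fx=6,fy=6,interpolation=cv2.INTER_CUBIC))
print(s['joints'])
E
```

```text
clock: 23.45
eef_pos: [584.0, -165.6, 202.8]
eef_rot: [2.843, -0.0, 0.319]
wrist_force: [-1.7, 3.8, -0.9]
finger_gap: 23.8
finger_force: 45.0
clock: 24.45
eef_pos: [584.0, -165.6, 202.8]
eef_rot: [2.842, 0.0, 0.32]
wrist_force: [-0.8, 4.9, -0.6]
finger_gap: 23.9
finger_force: 45.0
red [227 183   5   6  17] [228.82 185.18] tool y,z [-23.46  71.19]
black [231 182  19  17  75] [240.16 189.71] tool y,z [-12.84  55.89]
black [318 194   7   5  10] [320.6 195.8] tool y,z [49.45 37.92]
[-0.22  0.35  1.49 -0.28  1.16  1.12]
```

View pics/w9.png

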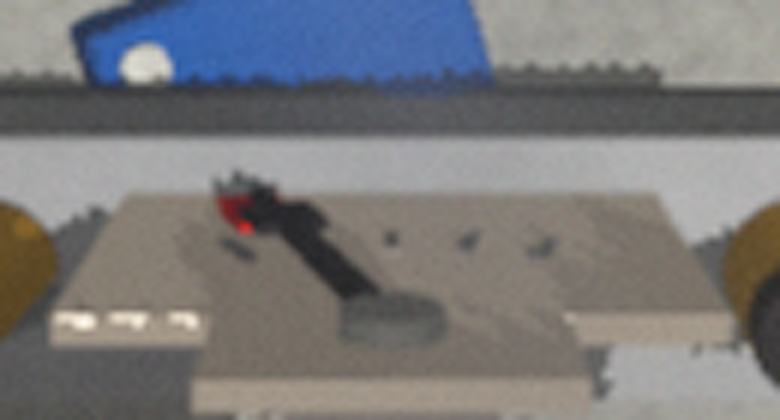

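Crop: the pointer runs from the pivot knob (395,320) up-left to about (265,200), onto the red mark at (240,210). It stands proud of the dial, so parallax matters. I'll use depth to measure pointer and mark in 3D, and also check that the gauge hasn't slipped in the grip.

```bash
cat > meas.py <<'E'
from h import *
M=manip.camera_info("wrist")['mount']
def go(p,d,K):
    # gauge-aligned coordinates: x=tool x, y=-tool y, z=141-tool z
    X=cloud(K,M,d); g=np.stack([X[...,0],-X[...,1],141.2-X[...,2]],-1)
    h=cv2.cvtColor(p,cv2.COLOR_RGB2HSV).astype(int);H,S,V=h[...,0],h[...,1],h[...,2]
    reg=(abs(g[...,1])<40)&(g[...,2]>50)&(g[...,2]<135)&(g[...,0]>9)&(g[...,0]<30)
    red=reg&((H<8)|(H>172))&(S>130)
    q=g[red];c=q.mean(0) if len(q) else 0;print("red",len(q),c,"ang",np.arctan2(c[1],130-c[2]) if len(q) else 0, np.percentile(q,[3,97],0).tolist() if len(q) else 0)
    dialx=np.median(g[reg&(V>90)&(S<60)][:,0]);print("dial x",dialx)
    pr=reg&(g[...,0]>dialx+1.2)&(g[...,2]<122)&~red;q=g[pr]
    for lo in range(60,120,8):
        k=q[(q[:,2]>lo)&(q[:,2]<lo+8)]
        if len(k): print(" proud z",lo,len(k),k.mean(0),np.ptp(k[:,1]),"ang",np.arctan2(k[:,1].mean(),130-k[:,2].mean()))
    # gauge tilt in hand: foot front-top edge heights
    f=(abs(abs(g[...,1])-0)<84)&(abs(g[...,2]-46)<5)&(g[...,0]>14)&(g[...,0]<21);q=g[f];print("foot top slope",np.polyfit(q[:,1],q[:,2],1),"y range",np.percentile(q[:,1],[0.5,99.5]))
    b=(g[...,0]>-9)&(abs(g[...,2]-46)<5)&(g[...,0]<30);q=g[b];print(" all y",np.percentile(q[:,1],[.3,99.7]),len(q))
if __name__=="__main__":
    for f in("w7","w8","w9"):
        w=np.load(f"pics/{f}.npz");print(f);go(w['p'],w['d'],w['K'])
E
python3 meas.py
```

```text
w7
red 62 [13.79 19.86 67.21] ang 0.30629874358543435 [[12.179748920171383, 14.645996331302392, 59.23898605881049], [14.552541270147389, 24.88532088443168, 71.75880483430764]]
dial x 12.161581550935168
 proud z 60 3 [16.45  9.05 63.28] 24.349965856770805 ang 0.13480189461439113
 proud z 68 18 [17.47  1.21 72.97] 9.433284369788018 ang 0.021190119311327076
 proud z 76 35 [17.34  0.92 80.53] 9.299904093128823 ang 0.018662563340928057
 proud z 84 21 [17.    1.15 86.15] 9.0442440300788 ang 0.02618925621291193
 proud z 92 16 [17.44  0.78 96.19] 3.91191046823201 ang 0.023188652756953212
 proud z 100 15 [ 17.51   0.84 104.58] 3.8160194904563918 ang 0.033162831275291474
 proud z 108 20 [ 17.4    1.12 112.05] 3.7069714466307673 ang 0.06227799424298824
 proud z 116 7 [ 17.36   1.05 117.68] 3.5620308698178036 ang 0.08491667387509039
foot top slope [-0.   45.85] y range [-83.04  82.87]
 all y [-83.8   85.65] 2785
w8
red 62 [13.93 20.02 67.19] ang 0.3085958088684886 [[12.375629072063418, 15.36930377698915, 59.88040477014017], [14.721869305927825, 24.862874586764455, 72.00584919569462]]
dial x 12.2
[... 927 characters left out ...]
 proud z 60 5 [16.19 22.22 65.77] 6.891068601842189 ang 0.33305855859827277
 proud z 68 11 [17.01 17.89 73.37] 7.25659453115545 ang 0.3060137296227383
 proud z 76 29 [16.94 15.36 80.18] 31.360661593958223 ang 0.299058783043665
 proud z 84 34 [16.84 15.46 87.4 ] 9.832482883837862 ang 0.3481775740889963
 proud z 92 15 [17.06 11.87 96.24] 4.886507320184421 ang 0.33818005383864147
 proud z 100 21 [ 17.11   9.63 104.09] 5.558404604945283 ang 0.356043228153167
 proud z 108 20 [ 17.03   7.16 111.95] 5.251783710255804 ang 0.37780912862565985
 proud z 116 12 [ 17.16   5.51 118.2 ] 3.5856612947088706 ang 0.43672549578021663
foot top slope [ 0.  45.5] y range [-82.43  83.14]
 all y [-83.3   86.01] 2754
```

```bash
echo '[0, -0.5, 0, 0, 0, 0, 0, -1, 0, 0, 0, 0, 0, -1, 0, 0, 0, 0, 0, -1, 0, 0, 0, 0]' > rows.txt && python3 nudge.py rows.txt
cat > fit.py <<'E'
from h import *
from scipy.optimize import minimize
M=manip.camera_info("wrist")['mount']
def px(K,g):
    t=np.stack([g[:,0],-g[:,1],141.2-g[:,2]],-1); c=(t-M[:3,3])@M[:3,:3]; q=c@K.T; return q[:,:2]/q[:,2:]
def model(K,th,rc,x,y0,dz,box):
    a=np.array([np.sin(th),-np.cos(th)]);b=np.array([np.cos(th),np.sin(th)])
    P=[[x,*(np.array([y0,130+dz])+(rc+i*7.5)*a+j*4.5*b)] for i,j in((-1,-1),(-1,1),(1,1),(1,-1))]
    q=px(K,np.array(P,float)); S=8; u0,v0,u1,v1=box; im=np.zeros(((v1-v0)*S,(u1-u0)*S),np.uint8)
    cv2.fillPoly(im,[np.round((q-[u0-.5,v0-.5])*S*16).astype(int)],255,shift=4)
    return cv2.resize(im,(u1-u0,v1-v0),interpolation=cv2.INTER_AREA)/255.
for f in("w7","w8"):
    w=np.load(f"pics/{f}.npz");p,K=w['p'].astype(float),w['K'];box=(215,172,250,200)
    r=(p[...,0]-np.maximum(p[...,1],p[...,2]))[box[1]:box[3],box[0]:box[2]]; r=np.clip((r-15)/(np.percentile(r,98)-15),0,1)
    for y0 in(0.8,1.0,1.2):
        best=min((minimize(lambda v:((model(K,v[0],66,v[1],y0,v[2],box)-r)**2).sum(),[t,13.5,0],method="Nelder-Mead",options=dict(initial_simplex=[[t,13.5,0],[t+.03,13.5,0],[t,14.5,0],[t,13.5,2]])) for t in(.25,.29,.33)),key=lambda o:o.fun)
        print(f,y0,best.x,best.fun,r.sum())
E
python3 fit.py
```

```text
clock: 24.9
eef_pos: [583.8, -165.0, 202.7]
eef_rot: [2.841, -0.0, 0.32]
wrist_force: [-1.0, 0.8, -0.5]
finger_gap: 23.8
finger_force: 45.0
w7 0.8 [ 0.29 13.81  1.62] 8.611054219681579 61.52112676056338
w7 1.0 [ 0.29 13.73  1.2 ] 8.43098501552933 61.52112676056338
w7 1.2 [ 0.28 13.86  1.82] 8.370405065239355 61.52112676056338
w8 0.8 [ 0.29 13.81  1.48] 6.195833497066875 54.413327882256766
w8 1.0 [ 0.29 13.82  1.55] 6.363642758427136 54.413327882256766
w8 1.2 [ 0.29 13.56  0.62] 6.546432898580163 54.413327882256766
```

The lateral force is gone and the gauge hasn't slipped. The mark fits at 0.29 and the current tilt is 0.300, so I rock back slightly and let the pointer settle.

```bash
echo '[0, 0.5, 0, 0.004, 0, 0, 0, 1, 0, 0.008, 0, 0, 0, 1, 0, 0.008, 0, 0, 0, 1, 0, 0.008, 0, 0, 0, 1, 0, 0.008, 0, 0]' > rows.txt && python3 nudge.py rows.txt >/dev/null
echo '[0, 0, 0, 0, 0, 0, 0, 0, 0, 0, 0, 0, 0, 0, 0, 0, 0, 0, 0, 0, 0, 0, 0, 0, 0, 0, 0, 0, 0, 0]' > rows.txt && python3 nudge.py rows.txt >/dev/null
echo '[0, 0, 0, 0, 0, 0, 0, 0, 0, 0, 0, 0, 0, 0, 0, 0, 0, 0, 0, 0, 0, 0, 0, 0, 0, 0, 0, 0, 0, 0]' > rows.txt && python3 nudge.py rows.txt
python3 - <<'E'
from meas import *
ys=[]
p,d,K,T,s=snap("wrist");print(np.pi-abs(s['eef_rot'][0]),s['eef_rot'],s['wrist_force']);go(p,d,K)
# notch position in world
Rm=R.from_euler('xyz',s['eef_rot']);print("notch",Rm.apply([0,0,133.2])+s['eef_pos'])
ps,ds=manip.camera("scene");K2,T2=cam("scene");u,v=proj(K2,T2,s['eef_pos']);print(u,v)
u,v=int(u),int(v);a=cv2.resize(ps[v-20:v+80,u-50:u+50,::-1],(400,400),interpolation=cv2.INTER_CUBIC);b=cv2.resize(p[150:220,200:270,::-1],(400,400),interpolation=cv2.INTER_CUBIC)
cv2.imwrite("pics/fin.png",np.hstack([a,b]))
E
```

```text
clock: 26.4
eef_pos: [584.0, -165.7, 202.9]
eef_rot: [2.849, -0.0, 0.32]
wrist_force: [0.8, -0.7, -0.8]
finger_gap: 23.8
finger_force: 45.0
0.29211728934045933 [ 2.85 -0.    0.32] [ 0.81 -0.69 -0.76]
red 16 [13.89 23.47 67.5 ] ang 0.3592165974447428 [[12.665272714823425, 21.541166206391487, 61.73362729353039], [15.837477291791327, 25.728829915709678, 75.75640827045108]]
dial x 11.899580366613549
 proud z 60 4 [16.27 20.3  65.72] 2.2182585755122233 ang 0.30594103726412086
 proud z 68 13 [16.99 17.04 73.13] 8.18564925014779 ang 0.29106975721792067
 proud z 76 30 [17.04 15.77 80.71] 11.920283571758038 ang 0.30966061879304957
 proud z 84 34 [16.77 14.96 87.42] 9.81037902585943 ang 0.33788651917186097
 proud z 92 17 [16.81 11.93 96.54] 5.0379515862887345 ang 0.34244086820434616
 proud z 100 19 [ 16.99   9.1  104.15] 5.442703002168507 ang 0.3386121185065193
 proud z 108 24 [ 17.03   6.81 112.13] 6.0587534607825155 ang 0.364090301860403
 proud z 116 13 [ 17.27   5.01 118.68] 4.293172961231875 ang 0.41689465668836695
foot top slope [-0.   45.52] y range [-83.11  83.1 ]
 all y [-83.71  85.8 ] 2747
notch [ 596.11 -202.09   75.37]
219.4155978099537 215.0820773432658
```

View pics/fin.png

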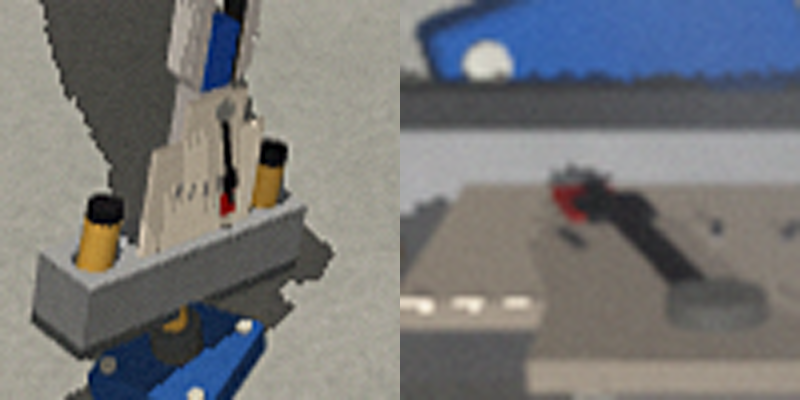

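Left (scene view): both switches stand in the bores, the notch is on the stud, and the pointer at (229,190) ends on the red mark at (227,203). Right (wrist view): the pointer tip lies over the mark at (575,195). Tilt is 0.292 against a mark of 0.29, and the press is about 5 N. Handing in.

```bash
python3 -c "
from cell import manip
print(manip.sign_off())"
```

```text
the job is handed in; nothing more can be done
None
```

The job is handed in at about 26.5 s: both switches are in the bores, and the arm is still holding the gauge on the stud with about 5 N press, tilted to 0.292 rad against a measured mark of about 0.29; the result of the judging was not shown.

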